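Clear the inspection plate and scan its label

ROBOT

A 7-joint arm with a two-finger parallel gripper is mounted at the origin on the work surface. World frame = base frame: x ahead of the robot, y to its left, z up, the work surface at z = 0. Lengths are in m, angles in degrees, forces in N, time in s.
With the tool pointing down it reaches from about 0.4 to 0.85 m from the base axis. Payload 4.4 kg.
Tool frame: the origin (TCP) lies midway between the tips of the shut fingers; the grasp point (between the pads) lies 19 mm behind it; z points along the fingers, y is the direction in which the jaws open and shut (so a half turn about z gives the same grasp; the last joint's range is limited). The gripper opens to 94 mm and grips with 3 to 60 N. Pads are 16 mm wide; open, the fingers measure 119 mm over their backs; the gripper's body (75 mm by 177 mm) begins 78 mm behind the grasp point.
Start: joints at [68.709, 36.005, 2.206, 86.941, -1.547, 57.084, -1.146], TCP at [0.196, -0.62, 0.172] pointing down, gripper open.
Joint ranges: [-175.42, 175.42], [-21.48, 121.26], [-71.46, 75.88], [10.55, 141.38], [-63.04, 243.04], [13.31, 113.54], [-168.57, 168.57]. Speed limits (degrees/s): [147.25, 147.25, 180, 180, 180, 180, 180].

INTERFACE

Orientations are given as a 3x3 rotation matrix whose columns are the frame's x, y, z axes.
In Python, from plant import * gives the robot as it stands. The module is installed in compiled form; this text tells all that it offers. Calls block until the motion is done:
- move_ptp(position, orientation): joint-space move of the TCP to a pose.
- move_straight(position, orientation=None, rate=0.15, contact_N=None): straight line of the TCP; orientation=None keeps the orientation; rate is the mean speed in m/s. With contact_N (N) it stops when the force on the tool has changed by that much, and returns True; else False.
- goto_joints(angles): joint-space move.
- gripper_to(opening): finger opening in m; the grip force is fixed at half the most; returns when the fingers have stopped.
- pause(seconds).
- solve_ik(position, orientation): joint angles nearest the present ones, or None.
- get_state(): the state.
- grab_frame(name): name is "scene" or "side" or "wrist"; returns a dict with "pixels" (480x640x3 uint8, red, green, blue), "intrinsics" (3x3 intrinsics, pixels), "eye" and "orientation" of the camera in the world; the wrist camera has in their place "mount" (4x4, takes a point from camera to tool coordinates, whose origin is the TCP and whose axes are the flange's). Camera axes: x right, y up, looking along -z (the intrinsics and any distortion apply to the point x, -y, -z); pixel columns grow to the right and rows downward; lengths in m; the calibration is good to about 2 mm. A picture is of the moment at which its call begins: read the wrist's pose just before it. There is no depth.
A pose or a line that the arm cannot do raises PlanningError and nothing moves.
- sign_off(): hands the job in, once; it reports no verdict.
The state is a dict: "time_s": time; "q": joint angles; "dq": joint speeds; "effort": joint torques, N m; "tcp_pos": TCP position; "eef_rot": TCP orientation; "ft_force": force on the tool from outside, world axes, zero at the start; "moment": the same for the moment, N m; "opening": finger opening in m.
Only numpy, scipy, OpenCV 4.12 (cv2) and the standard library are available. Lean on these libraries where they do the work, as an engineer would, in place of code of your own. Each camera call takes 0.05 s, during which the arm holds its last target. There are 200 camera calls.

TASK

With the scraper block, sweep the three brass offcuts off the inspection plate's label into the trough along the plate's edge, and set the scraper gently back standing on its pad. Then pick up the scanner and aim its beam at the middle of the label from about 10 cm, looking down on it from above without touching the plate, and keep it steady for a second and a half. Finally set it down gently, on its feet on its own pad; touch the offcuts with nothing but the scraper, and leave everything else on the bench where it is.

Things in the scene. Friction and masses are not known exactly. Their poses are not given: they have to be found in the camera images.
- plate: fixed grey metal plate, 140 mm in x by 160 in y, top flat at z = 30 mm above its origin; the origin lies on the bench under the label's middle. The plate spans x -70..70, y -75..85 mm. Along its -y edge a steel trough is attached: inside x -66..66, y -75..-159 mm, floor at z = 5 mm, end walls up to 24 mm, outer wall 20 mm high. Its position and yaw vary
- label (a point): middle of the white barcode label (90 mm in x by 50 in y) flat on the plate's top; axes as the plate's; z = 30 mm above the bench
- scraper: scraper block, loose, 160 g: white plastic foot 130 mm (x) by 40 (y) by 18 high with an upright wooden grip bar on top, 70 mm (x) by 22 (y), from z = 16 to 76 mm. Origin: centre of the underside, z up. Grip the bar from above across y; it sweeps with either long face
- scraper_pad: fixed black rubber pad where the scraper stands at the start, 170 (x) by 75 (y) by 5 mm thick; origin: centre of the underside; the smaller of the two pads. The two pads may swap sides of the bench
- scanner: handheld scanner, loose, 240 g, 190 mm long: a level grey handle 135 mm long (x -80..55), 36 wide (y), z = 32..62 mm, on a rear foot (x -78..-56) and a front foot (x 32..48), with a black bent head 64 mm wide at the +x end, up to z = 81 mm, x 50..120. Origin: on the plane under the feet, beneath the handle, z up. Balance point near x = 10 mm. Grip the handle from above across y, near x = 0
- scanner_beam: the scanner's head, fixed to it; origin: centre of its dark window, which lies at x = 99, y = 0, z = 21 mm in the scanner's frame. The beam leaves the window along this frame's -z, that is forward (+x of the scanner) and down, 60 degrees below level when the scanner is level; unit direction (0.5, 0, -0.866) in the scanner's frame. It reads at 60 to 140 mm
- scanner_pad: fixed black rubber pad where the scanner stands at the start, 230 (x) by 110 (y) by 5 mm thick; origin: centre of the underside; the larger of the two pads. The scanner starts with its origin 15 mm to the pad's -x side of the middle and the same yaw as the pad
- chip1: bare brass offcut, loose, 26 x 14 x 10 mm, 12 g, lying on or beside the label on the plate at any yaw; origin: centre of its underside
- chip2: bare brass offcut, loose, 26 x 14 x 10 mm, 12 g, lying on or beside the label on the plate at any yaw; origin: centre of its underside
- chip3: bare brass offcut, loose, 26 x 14 x 10 mm, 12 g, lying on or beside the label on the plate at any yaw; origin: centre of its underside
- dimmer: black lamp control box with a small knob, 100 x 65 x 50 mm; bystander
- tape: red roll of tape lying flat, 90 mm across, 22 high; bystander
- objective: bare metal microscope objective standing up, 42 mm across, 60 high; bystander
- parts_tray: shallow open green tray, 120 x 170 x 30 mm; bystander
- clear_box: open clear plastic box, 100 x 100 x 60 mm; bystander
- jar: white jar with black cap, 56 mm across, 75 high; bystander
There are look-alikes about, which are no part of the job. Leave any brown, red or turquoise look-alike of the scanner alone.

How it is judged:
By the outcome, as a careful person would: the job done as asked, in the order asked, and still so for the second after the job is handed in, with the robot touching nothing.
It also fails if it takes over 72 s, if anything falls off the work surface, if the arm or the gripper's body presses on something with over 40 N, if the wrist force passes 120 N, or if a joint passes its speed limit or range.

## Working session

There is one attempt and no reset: what is moved stays moved. The work goes in short steps, each a Python script; the robot and the scene stay as the last script left them, time stands still between calls to the robot, and variables do not carry over. Pictures are saved under pics/ and viewed, about 8 in all and at most 12, crops included, and the job is handed in when it is done.

```bash
mkdir -p pics; cat > h.py <<'E'
from plant import *
import numpy as np, cv2
def cast(f,uv,z,pose=None):
    """pixels -> world points on plane z"""
    uv=np.atleast_2d(np.array(uv,float)); K=np.array(f["intrinsics"],float)
    r=np.c_[uv,np.ones(len(uv))]@np.linalg.inv(K).T; r=r*[1,-1,-1]
    if "mount" in f:
        M=np.array(f["mount"]);R=pose[1]@M[:3,:3];e=pose[0]+pose[1]@M[:3,3]
    else: R=np.array(f["orientation"]);e=np.array(f["eye"])
    d=r@R.T
    return e+d*((z-e[2])/d[:,2])[:,None]
def down(a):
    """tool pointing down, tool x axis at world angle a (deg)"""
    a=np.radians(a);c,s=np.cos(a),np.sin(a)
    return np.array([[c,s,0],[s,-c,0],[0,0,-1.]])
def wrist():
    s=get_state();return (np.array(s["tcp_pos"]),np.array(s["eef_rot"])),grab_frame("wrist")
def save(f,n): cv2.imwrite(f"pics/{n}.png",f["pixels"][:,:,::-1])
E
python3 - <<'E'
from h import *
s=get_state();print(s["time_s"],s["eef_rot"],s["opening"])
for n in ("scene","side"):
    f=grab_frame(n);save(f,n+"0");print({k:v for k,v in f.items() if k!="pixels"})
f=grab_frame("wrist");save(f,"wrist0");print({k:v for k,v in f.items() if k!="pixels"})
E
```

```text
0.0 [[ 9.53567319e-01  3.01179360e-01 -6.01441811e-04]
 [ 3.01179958e-01 -9.53565661e-01  1.77851995e-03]
 [-3.78607565e-05 -1.87708072e-03 -9.99998238e-01]] 0.09353248578009467
{'intrinsics': array([[508.0496851 ,   0.        , 323.76947424],
       [  0.        , 508.0496851 , 239.06919189],
       [  0.        ,   0.        ,   1.        ]]), 'eye': array([1.14726431, 0.74318374, 0.72240369]), 'orientation': array([[-0.7920556 , -0.33459576,  0.51058164],
       [ 0.61039125, -0.42259501,  0.66995222],
       [-0.00839391,  0.84229397,  0.53895307]])}
{'intrinsics': array([[504.70283713,   0.        , 318.50321974],
       [  0.        , 504.70283713, 241.0874305 ],
       [  0.        ,   0.        ,   1.        ]]), 'eye': array([0.01287526, 0.75548433, 0.83663875]), 'orientation': array([[-0.86832795,  0.32600861, -0.373798  ],
       [-0.4955907 , -0.54002862,  0.68026388],
       [ 0.01991027,  0.77594296,  0.63048878]])}
{'intrinsics': array([[399.29747748,   0.        , 321.80229105],
       [  0.        , 399.29747748, 239.73443474],
       [  0.        ,   0.        ,   1.        ]]), 'mount': array([[ 4.03603778e-04,  9.67706204e-01,  2.52080423e-01,
         7.40593974e-02],
       [ 9.99999909e-01, -4.24761197e-04,  2.95155951e-05,
        -9.42749321e-05],
       [ 1.35636407e-04,  2.52080388e-01, -9.67706288e-01,
        -2.12608910e-01],
       [ 0.00000000e+00,  0.00000000e+00,  0.00000000e+00,
         1.00000000e+00]])}
```

View pics/scene0.png

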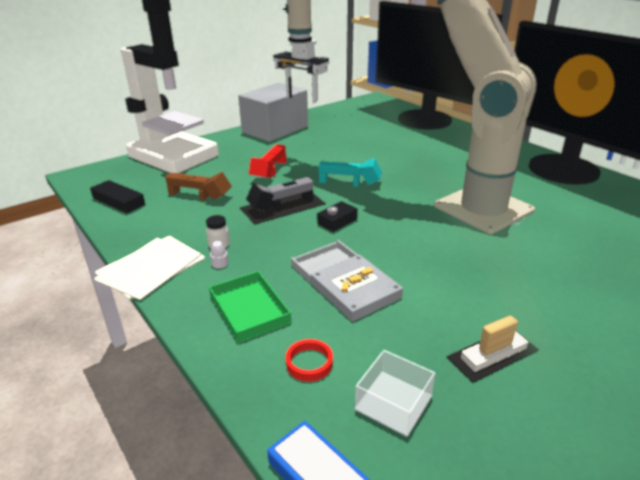

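View pics/side0.png

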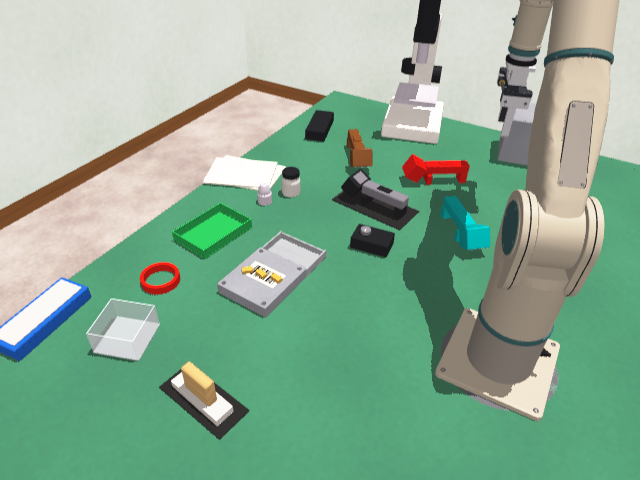

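Scene (scene px / side px): the scraper on the small pad is at (497,345)/(203,395), and the plate label is at (354,279)/(265,274). There are four scanner-like objects: grey/black on the black pad (283,195)/(375,195), brown (198,185)/(360,148), red (268,160)/(435,168) and turquoise (350,172)/(465,225). The grey one on the pad fits the description; I'll confirm it with an enlarged crop before grasping.

```bash
python3 - <<'E'
from h import *
np.set_printoptions(precision=3,suppress=True)
f=grab_frame("side");g=grab_frame("scene")
print("spad",cast(f,[(160,388),(187,363),(248,408),(222,435)],.005))
print("scpad",cast(f,[(333,198),(419,210),(406,227)],.005))
print("label",cast(f,(265,274),.03),cast(g,(354,279),.03))
print("plate",cast(f,[(219,284),(266,307)],.03),"trough",cast(f,[(282,234),(326,249)],.02))
print("dimmer",cast(f,(372,235),.05),"jar",cast(f,(291,173),.075),"obj",cast(f,(264,188),.06),"cbox",cast(f,[(87,323),(111,299),(158,305),(143,345)],[.06]),"tape",cast(f,(160,277),.02), "tray",cast(f,[(173,235),(220,205),(251,223),(204,255)],.03))
print("lookalikes",cast(f,[(465,225),(435,168),(360,148)],.05))
a=cv2.resize(f["pixels"][150:250,320:450],None,fx=6,fy=6,interpolation=2);cv2.imwrite("pics/c1.png",a[:,:,::-1])
E
```

```text
spad [[0.545 0.401 0.005]
 [0.54  0.33  0.005]
 [0.375 0.351 0.005]
 [0.383 0.418 0.005]]
scpad [[ 0.569 -0.337  0.005]
 [ 0.33  -0.412  0.005]
 [ 0.332 -0.318  0.005]]
label [[0.538 0.056 0.03 ]] [[0.54  0.057 0.03 ]]
plate [[0.609 0.137 0.03 ]
 [0.476 0.142 0.03 ]] trough [[ 0.593 -0.102  0.02 ]
 [ 0.465 -0.108  0.02 ]]
dimmer [[ 0.376 -0.184  0.05 ]] jar [[ 0.685 -0.294  0.075]] obj [[ 0.72  -0.208  0.06 ]] cbox [[0.742 0.385 0.06 ]
 [0.753 0.313 0.06 ]
 [0.656 0.276 0.06 ]
 [0.606 0.369 0.06 ]] tape [[0.748 0.182 0.02 ]] tray [[ 0.821  0.056  0.03 ]
 [ 0.802 -0.111  0.03 ]
 [ 0.681 -0.088  0.03 ]
 [ 0.703  0.076  0.03 ]]
lookalikes [[ 0.186 -0.348  0.05 ]
 [ 0.351 -0.582  0.05 ]
 [ 0.6   -0.573  0.05 ]]
```

View pics/c1.png

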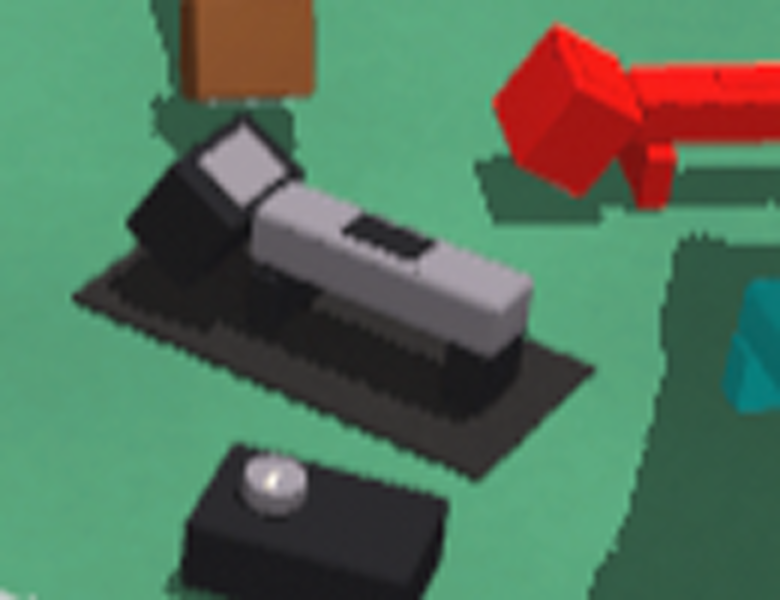

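Confirmed: the grey handle with the black bent head on the larger pad is the scanner, with its head toward world +x. Next I'll look from above at the plate and the scraper with the wrist camera.

```bash
python3 - <<'E'
from h import *
np.set_printoptions(precision=3,suppress=True)
import pickle
move_straight([0.196,-0.62,0.30],rate=.3)
D={}
for n,p,a in (("w_sc",[0.47,-0.34,0.32],-5),("w_pl",[0.58,0.01,0.32],-3),("w_sr",[0.50,0.375,0.22],-7)):
    move_ptp(p,down(a)); ps,f=wrist(); save(f,n); D[n]=(ps,f)
pickle.dump(D,open("d.pkl","wb")); s=get_state();print(s["time_s"],s["q"])
w=[cv2.resize(D[n][1]["pixels"],(400,300),interpolation=cv2.INTER_AREA) for n in D]
cv2.imwrite("pics/m.png",np.vstack([np.hstack(w[:2]),np.hstack([w[2],w[2]*0])])[:,:,::-1])
E
```

```text
5.25 [ -35.275   31.324   -6.537   87.583    3.951   61.276 -139.936]
```

View pics/m.png

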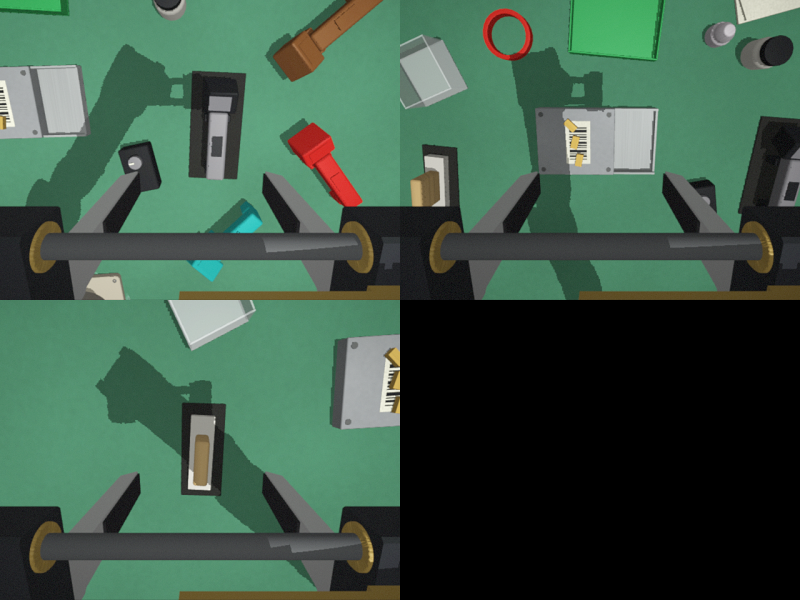

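The montage shows the scanner on its pad (wrist px ~(345,195)), the label with all three offcuts on it (~(280,225) in the plate view), and the scraper on its pad (~(322,250)). Next I'll extract poses with masks.

```bash
python3 - <<'E'
from h import *
np.set_printoptions(precision=3,suppress=True)
import pickle
D=pickle.load(open("d.pkl","rb"))
def rect(n,m,roi,z):
    ps,f=D[n]; k=np.zeros(m.shape,np.uint8);x0,x1,y0,y1=roi;k[y0:y1,x0:x1]=m[y0:y1,x0:x1]*255
    k=cv2.morphologyEx(k,cv2.MORPH_CLOSE,np.ones((5,5)));k=cv2.morphologyEx(k,cv2.MORPH_OPEN,np.ones((3,3)))
    c=max(cv2.findContours(k,0,2)[0],key=cv2.contourArea)
    w=cast(f,c[:,0],z,ps)[:,:2]
    r=cv2.minAreaRect((w*1000).astype(np.float32)); return np.array(cv2.boxPoints(r)),r
def hsv(n): return cv2.cvtColor(D[n][1]["pixels"],cv2.COLOR_RGB2HSV).astype(int).transpose(2,0,1)
h,s,v=hsv("w_sr"); roi=(270,380,150,325)
green=(h>55)&(h<95)&(s>60)
print("spad",rect("w_sr",~green,roi,.005)[1])
print("bar",rect("w_sr",(h<30)&(s>70)&(v>50),roi,.081)[1])
print("foot/white",rect("w_sr",(s<60)&(v>90),roi,.023)[1])
h,s,v=hsv("w_sc"); roi=(290,400,100,300)
green=(h>55)&(h<95)&(s>60)
print("scpad",rect("w_sc",~green,roi,.005)[1])
print("handle",rect("w_sc",(v>85)&(s<50),roi,.067)[1])
h,s,v=hsv("w_pl"); green=(h>55)&(h<95)&(s>60)
print("plate",rect("w_pl",~green,(200,430,150,300),.03))
print("label",rect("w_pl",((v>190)&(s<40))|((h>12)&(h<32)&(s>90)),(230,330,180,280),.03)[1])
print("label",rect("w_pl",((v>190)&(s<40)),(230,330,180,280),.03)[1])
for c in cv2.findContours(((h>12)&(h<32)&(s>90)&(v>60)).astype(np.uint8)[:300,:430],0,2)[0]:
    if cv2.contourArea(c)>20: print("chip",cast(D["w_pl"][1],c[:,0].mean(0),.035,D["w_pl"][0]),cv2.contourArea(c))
a=np.hstack([cv2.resize(D["w_pl"][1]["pixels"][150:300,200:430],(391,255)),cv2.resize(D["w_sr"][1]["pixels"][150:330,240:400],(391,440))[:255*1] if 0 else cv2.resize(D["w_sc"][1]["pixels"][100:300,250:450],(255,255))])
cv2.imwrite("pics/z.png",a[:,:,::-1])
E
```

```text
spad ((461.68377685546875, 376.70318603515625), (73.71609497070312, 168.32334899902344), 81.19812774658203)
bar ((467.7491760253906, 377.9658508300781), (20.922889709472656, 77.70849609375), 79.85182189941406)
foot/white ((462.328125, 378.97503662109375), (41.225311279296875, 132.61361694335938), 79.80197143554688)
scpad ((449.1411437988281, -369.93463134765625), (108.39024353027344, 231.5525665283203), 82.41194152832031)
handle ((439.3375244140625, -367.6610107421875), (41.68878173828125, 162.3227081298828), 80.85566711425781)
plate (array([[ 432.606,  -97.187],
       [ 603.895, -107.636],
       [ 620.806,  169.59 ],
       [ 449.517,  180.039]], dtype=float32), ((526.7059936523438, 36.20143127441406), (277.7413024902344, 171.60804748535156), 86.50926208496094))
label ((539.5737915039062, 59.77654266357422), (53.20294189453125, 99.17933654785156), 86.21238708496094)
label ((541.6197509765625, 58.120365142822266), (50.16811752319336, 90.09967041015625), 86.21238708496094)
chip [[0.488 0.387 0.035]] 891.0
chip [[0.506 0.058 0.035]] 191.5
chip [[0.545 0.063 0.035]] 208.5
chip [[0.575 0.072 0.035]] 223.5
```

```bash
cat >> h.py <<'E'
np.set_printoptions(precision=4,suppress=True)
PY=-3.8; L=np.array([.5405,.0575])
def plate(x,y):
    a=np.radians(PY);return L+[x*np.cos(a)-y*np.sin(a),x*np.sin(a)+y*np.cos(a)]
def st(*k):
    s=get_state();print(*k,"t",round(s["time_s"],2),"tcp",s["tcp_pos"],"F",s["ft_force"],"op",round(s["opening"],4))
SR=np.array([.464,.3785]); SA=-10
E
python3 - <<'E'
from h import *
move_ptp([*SR,.13],down(SA))
move_straight([*SR,.036],rate=.12)
st("pre");gripper_to(0.0);st("grip")
move_straight([*SR,.130],rate=.2);st("up")
p=plate(0,.064)
move_ptp([*p,.130],down(PY))
move_straight([*p,.068],rate=.15);st("above")
c=move_straight([*p,.0595],rate=.02,contact_N=4);st("down",c)
E
```

```text
pre t 6.66 tcp [0.4648 0.3791 0.0369] F [ 0.4629 -0.2262  0.3446] op 0.0942
grip t 7.76 tcp [0.464  0.3784 0.036 ] F [ 0.4628 -0.1276 -0.0276] op 0.0217
up t 8.38 tcp [0.4633 0.3779 0.1292] F [-0.0065  0.2604 -2.5037] op 0.0218
above t 9.99 tcp [0.5449 0.1227 0.0682] F [ 1.0739  0.0343 -1.6406] op 0.0214
down True t 10.41 tcp [0.5453 0.1213 0.0608] F [-0.7922 -0.0491  4.1537] op 0.0216
```

```bash
python3 - <<'E'
from h import *
z=.0613
move_straight([*plate(0,.064),z],rate=.02);st("clr")
move_straight([*plate(0,-.082),z],rate=.07);st("end")
pause(.2)
move_straight([*plate(0,-.082),.14],rate=.15)
move_ptp([*plate(0,.12),.17],down(PY)); 
ps,f=wrist();save(f,"w2");g=grab_frame("side");save(g,"s2");st()
a=np.hstack([cv2.resize(f["pixels"],(400,300),interpolation=3),cv2.resize(g["pixels"][200:335,190:370],(400,300))])
cv2.imwrite("pics/m2.png",a[:,:,::-1])
E
```

```text
clr t 10.66 tcp [0.5445 0.1213 0.0611] F [ 0.3897  0.7347 -2.2162] op 0.0216
end t 12.89 tcp [ 0.5351 -0.0239  0.0613] F [-0.017  -0.6162 -2.6527] op 0.0217
t 14.7 tcp [0.5486 0.1737 0.1693] F [-0.0236 -0.1717 -1.8791] op 0.0216
```

View pics/m2.png

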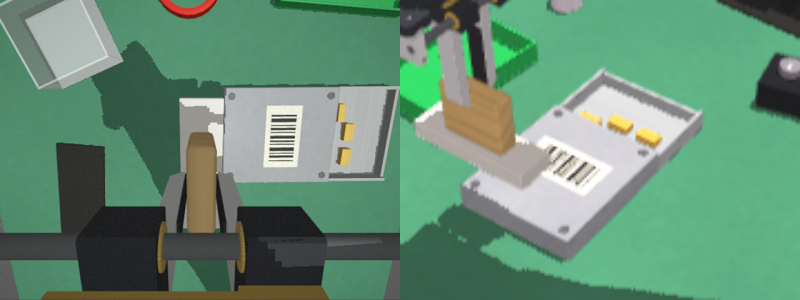

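All three offcuts are in the trough (wrist crop (341,112), (347,131), (343,156)) and the label is clear. I'll put the scraper back now and then take an unobstructed look at the label and trough.

```bash
python3 - <<'E'
from h import *
move_ptp([*SR,.12],down(SA)); 
move_straight([*SR,.044],rate=.15)
c=move_straight([*SR,.0345],rate=.015,contact_N=3);st("set",c)
gripper_to(.05);st("rel")
move_straight([*SR,.15],rate=.2)
p=plate(.03,-.05)
move_ptp([*p,.24],down(PY)); pause(.2)
ps,f=wrist();save(f,"w3");g=grab_frame("side");save(g,"s3");st()
h,s,v=cv2.cvtColor(f["pixels"],cv2.COLOR_RGB2HSV).astype(int).transpose(2,0,1)
m=((v>195)&(s<40)).astype(np.uint8)*255
m=cv2.morphologyEx(m,cv2.MORPH_CLOSE,np.ones((9,9)))
for c in cv2.findContours(m,0,2)[0]:
    if cv2.contourArea(c)>1500:
        r=cv2.minAreaRect((cast(f,c[:,0],.03,ps)[:,:2]*1000).astype(np.float32));print(c[:,0].mean(0),r)
a=np.hstack([cv2.resize(f["pixels"],(400,300),interpolation=3),cv2.resize(g["pixels"][200:440,130:450],(400,300))])
cv2.imwrite("pics/m3.png",a[:,:,::-1])
E
```

```text
set True t 16.82 tcp [0.464  0.3785 0.0358] F [0.041  0.3725 4.8349] op 0.0214
rel t 17.45 tcp [0.4633 0.3777 0.0348] F [-0.6304 -0.3804 -0.8464] op 0.0501
t 19.95 tcp [0.5671 0.0064 0.2398] F [ 0.8322 -0.0669  0.0585] op 0.0502
[277.375 222.5  ] ((541.0982666015625, 50.05903625488281), (36.03807830810547, 90.7447738647461), 88.36477661132812)
[394.6078 244.7059] ((535.9074096679688, -59.49309158325195), (84.40701293945312, 136.12286376953125), 86.29524993896484)
```

View pics/m3.png

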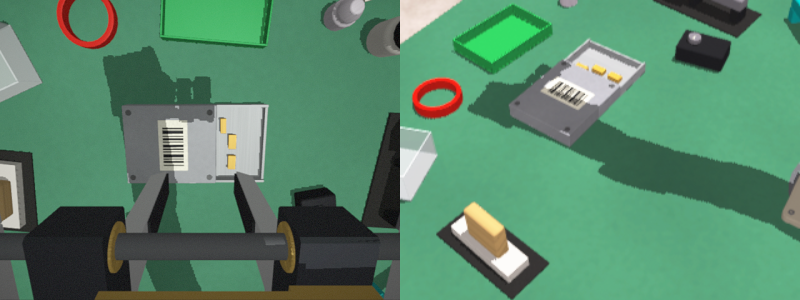

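The scraper is standing on its pad, the label is clear, and the offcuts lie on the trough floor. I'll refine the label centre offline, then look at the scanner from close by.

```bash
python3 - <<'E'
from h import *
def lab(im,f,ps,roi,t):
    g=cv2.cvtColor(im,cv2.COLOR_BGR2GRAY);x0,x1,y0,y1=roi;k=np.zeros_like(g);k[y0:y1,x0:x1]=(g[y0:y1,x0:x1]>t)*255
    k=cv2.morphologyEx(k,cv2.MORPH_CLOSE,np.ones((11,11)));c=max(cv2.findContours(k,0,2)[0],key=cv2.contourArea)
    print(cv2.minAreaRect((cast(f,c[:,0],.03,ps)[:,:2]*1000).astype(np.float32)))
f=grab_frame("wrist")
lab(cv2.imread("pics/w2.png"),f,(np.array([.5486,.1737,.1693]),down(PY)),(405,505,150,290),195)
im=cv2.imread("pics/w3.png");print(im[190:275:8,245:312:6].mean(2).astype(int)[::3])
lab(im,f,(np.array([.5671,.0064,.2398]),down(PY)),(240,312,180,285),150)
# scanner close look
p=np.array([.47,-.372]);move_ptp([*p,.26],down(-7.6));pause(.2)
ps,f=wrist();save(f,"w4");st()
h,s,v=cv2.cvtColor(f["pixels"],cv2.COLOR_RGB2HSV).astype(int).transpose(2,0,1)
gr=(h>55)&(h<95)&(s>60)
def rc(m,z,roi):
    x0,x1,y0,y1=roi;k=np.zeros(m.shape,np.uint8);k[y0:y1,x0:x1]=m[y0:y1,x0:x1]*255;k=cv2.morphologyEx(k,cv2.MORPH_OPEN,np.ones((5,5)))
    c=max(cv2.findContours(k,0,2)[0],key=cv2.contourArea);print(cv2.boundingRect(c),cv2.minAreaRect((cast(f,c[:,0],z,ps)[:,:2]*1000).astype(np.float32)))
rc(~gr,.005,(250,420,0,300));rc((v>80)&(s<50),.067,(250,420,0,300))
cv2.imwrite("pics/m4.png",f["pixels"][:,:,::-1])
E
```

```text
((541.9763793945312, 57.733375549316406), (51.052223205566406, 90.07339477539062), 86.59463500976562)
[[101 100  99  96 162 173 173  96 101 101 101 170]
 [105 104 155 123 188 220 227 233 231 214 176 178]
 [103 106 163  53  53  97  69  64 150 234 176 177]
 [101 104 161 166 165 163 242 240 239 236 175 175]]
((535.9215087890625, 51.99073028564453), (62.31904602050781, 107.01973724365234), 85.83230590820312)
t 21.7 tcp [ 0.4707 -0.371   0.26  ] F [ 0.3262 -0.2994  0.0577] op 0.05
(277, 117, 96, 183) ((455.3098449707031, -370.7385559082031), (108.37029266357422, 219.38165283203125), 82.36779022216797)
(308, 191, 38, 109) ((431.158935546875, -369.3704528808594), (37.85724639892578, 118.37987518310547), 82.05424499511719)
```

View pics/m4.png

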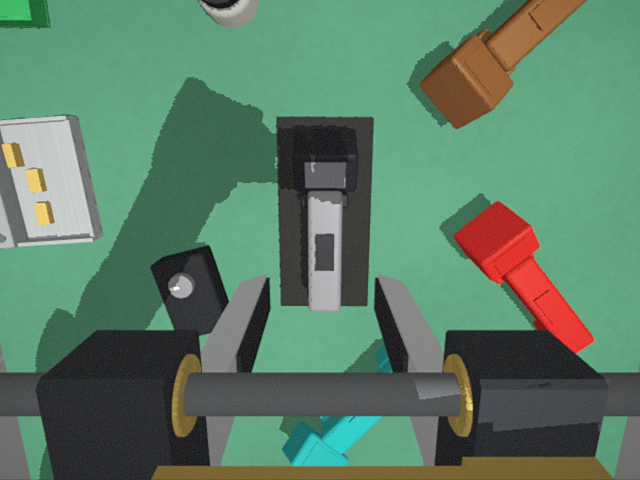

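Scanner confirmed at wrist px (324,230), grey with black head, on the larger pad. Label centre is (0.5415, 0.058). Next: grasp, lift and check.

```bash
cat >> h.py <<'E'
L=np.array([.5415,.058]); CY=-7.6; GX=.005
def rz(a): a=np.radians(a);return np.array([[np.cos(a),-np.sin(a),0],[np.sin(a),np.cos(a),0],[0,0,1]])
def ry(a): a=np.radians(a);return np.array([[np.cos(a),0,np.sin(a)],[0,1,0],[-np.sin(a),0,np.cos(a)]])
CG=np.array([.434,-.369])+(rz(CY)@[GX,0,0])[:2]
def aim(yaw,pitch,dist=.10,gx=GX,gz=.026):
    R=rz(yaw)@ry(pitch);W=np.array([*L,.03])-dist*(R@[.5,0,-.8660254])
    return W-R@[.099,0,.021]+R@[gx,0,gz],R@np.diag([1.,-1,-1])
E
python3 - <<'E'
from h import *
gripper_to(.07)
move_ptp([*CG,.15],down(CY)); move_straight([*CG,.031],rate=.12);pause(.15);st("pre")
gripper_to(0.);st("grip")
move_straight([*CG,.17],rate=.15);pause(.2);st("up")
f=grab_frame("side");save(f,"s5")
for y in (87,60,30):
  for p in (20,10,0):
    P,R=aim(y,p);print(y,p,P,solve_ik(P,R),solve_ik(P+[0,0,.04],R) is not None)
a=cv2.resize(f["pixels"][100:280,280:480],(600,540));cv2.imwrite("pics/m5.png",a[:,:,::-1])
E
```

```text
pre t 24.05 tcp [ 0.4395 -0.3701  0.0318] F [-0.2877  0.3628 -0.4077] op 0.0702
grip t 24.7 tcp [ 0.439  -0.3696  0.031 ] F [ 0.0538 -0.3304 -0.2612] op 0.0352
up t 25.98 tcp [ 0.4385 -0.3693  0.1691] F [ 0.0749  0.0609 -2.256 ] op 0.0352
87 20 [ 0.5361 -0.0458  0.1653] [  1.1576  31.3068 -20.8487 104.4971  34.9379  58.8079 -42.4157] True
87 10 [ 0.5349 -0.0677  0.1452] [ 13.7783  31.0941 -25.4932 106.4448  29.6366  51.1015 -31.7458] True
87 0 [ 0.534  -0.0858  0.1216] [ 25.9535  33.4326 -29.9333 107.0183  22.6682  45.5085 -19.0264] True
60 20 [ 0.4895 -0.0321  0.1653] [ -0.8531  32.016  -16.815  102.2447  25.0795  64.3667 -60.8304] True
60 10 [ 0.4785 -0.051   0.1452] [  9.8415  28.5771 -20.4199 110.1869  22.4576  51.4596 -54.2201] True
60 0 [ 0.4695 -0.0667  0.1216] [ 21.4022  27.5904 -23.5076 116.9573  17.182   38.7086 -43.2451] True
30 20 [0.4514 0.006  0.1653] [ -2.3843  32.4868 -12.2519 100.5877  12.9918  67.5584 -80.9733] True
30 10 [ 0.4325 -0.005   0.1452] [  4.3888  26.6942 -15.7915 113.081   13.311   51.3981 -79.6334] True
30 0 [ 0.4168 -0.014   0.1216] [ 11.2713  22.9735 -17.682  125.0827  12.389   33.5423 -75.4612] True
```

View pics/m5.png

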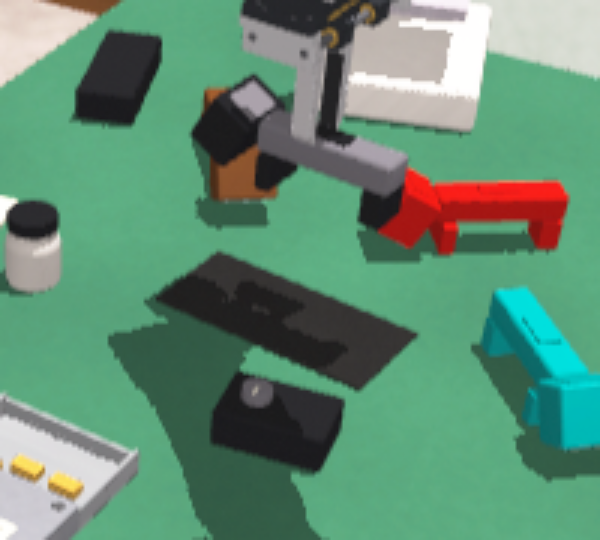

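```bash
python3 - <<'E'
from h import *
f=grab_frame("side");c=cast(f,[(330,200),(352.3,184),(418.7,211.7),(400.7,229.3)],.005);print("pad ctr",c.mean(0))
P,R=aim(87,20)
move_ptp(P+[0,0,.05],R); move_straight(P,rate=.06);pause(.4);st("aim",P)
g=grab_frame("scene");save(g,"g6");f=grab_frame("side");save(f,"s6");ps,w=wrist();save(w,"w6")
pause(2.3);st("held")
a=np.hstack([cv2.resize(f["pixels"][130:330,180:380],(400,400)),cv2.resize(g["pixels"][160:340,240:420],(400,400))]);cv2.imwrite("pics/m6.png",a[:,:,::-1])
E
```

```text
pad ctr [ 0.4486 -0.3655  0.005 ]
aim [ 0.5361 -0.0458  0.1653] t 28.8 tcp [ 0.5361 -0.0459  0.1655] F [ 0.4422  0.5648 -2.4493] op 0.0352
held t 31.25 tcp [ 0.5361 -0.0458  0.1653] F [-0.1841  0.3879 -2.8972] op 0.0351
```

View pics/m6.png

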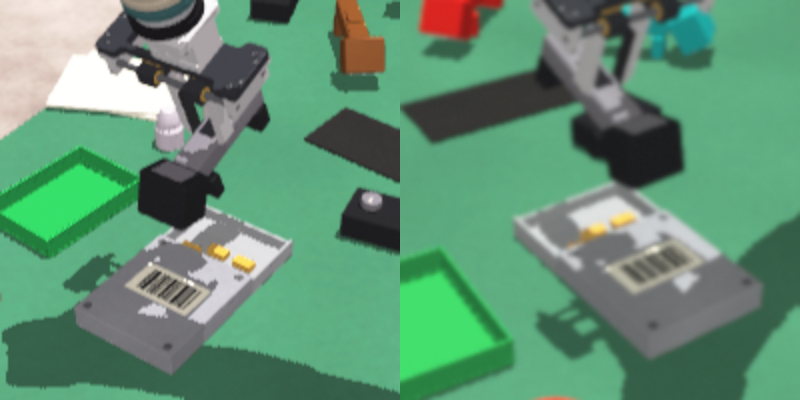

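```bash
python3 - <<'E'
from h import *
f=grab_frame("wrist");ps=(np.array([.4707,-.371,.26]),down(-7.6))
im=cv2.imread("pics/w4.png");g=cv2.cvtColor(im,6)
print(g[296:320,324],g[180:200,325])
print(cast(f,[(324,310)],.067,ps),"exp",[.3547,-.3584])
print("padtop row117",cast(f,[(277,117),(373,119)],.005,ps),"exp",np.array([.4491,-.3699,0])+(rz(-7.6)@np.array([[.115,.055,0],[.115,-.055,0]]).T).T)
E
```

```text
[177 179 176 177 178 180 175 177 178 177 179 176 179 172 163 151 152 147
 147 148 153 151 151 154] [ 97  98 102  98  97 101 105  85  54  26  45  91 106 108 107 110 105 110
 106 108]
[[ 0.3591 -0.3596  0.067 ]] exp [0.3547, -0.3584]
padtop row117 [[ 0.5701 -0.3346  0.005 ]
 [ 0.5538 -0.441   0.005 ]] exp [[ 0.5704 -0.3306  0.    ]
 [ 0.5558 -0.4396  0.    ]]
```

The aim is good to about 3 mm. Now I'll set the scanner back at its original pose.

```bash
python3 - <<'E'
from h import *
P,R=aim(87,20)
move_straight(P+[0,0,.05],rate=.12)
move_ptp([*CG,.17],down(CY)); move_straight([*CG,.040],rate=.13);pause(.2)
c=move_straight([*CG,.0295],rate=.012,contact_N=2.5);st("set",c)
gripper_to(.065);st("rel")
move_straight([*CG,.20],rate=.15)
move_ptp([.47,-.30,.30],down(CY));pause(.2)
f=grab_frame("side");save(f,"s7");g=wrist()[1];save(g,"w7");st()
cv2.imwrite("pics/m7.png",np.hstack([cv2.resize(f["pixels"][90:440,60:500],(440,350)),cv2.resize(g["pixels"],(360,270))[:350] if 0 else cv2.copyMakeBorder(cv2.resize(g["pixels"],(360,270)),0,80,0,0,0)])[:,:,::-1])
E
```

```text
set True t 35.27 tcp [ 0.4389 -0.3694  0.0309] F [-0.0809  0.2784  4.4573] op 0.0352
rel t 35.92 tcp [ 0.4378 -0.3687  0.0299] F [ 0.7758  1.2854 -0.456 ] op 0.0652
t 38.07 tcp [ 0.469  -0.3006  0.2987] F [ 0.2433  0.3942 -0.083 ] op 0.0649
```

View pics/m7.png

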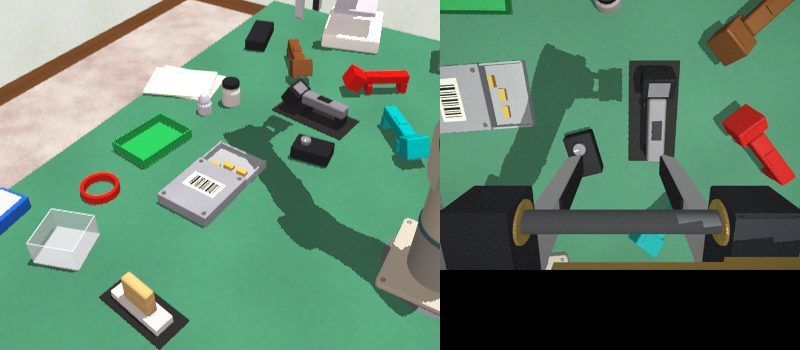

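The scanner stands on its pad, the scraper on its own, the three offcuts are in the trough, and the bystanders look unmoved. I'm handing in.

```bash
python3 -c "
from plant import *
print(sign_off())"
```

```text
the job is handed in; nothing more can be done
None
```

I did the whole job in the order asked and handed it in at about 38 s on the robot's clock; no verdict is reported.

- **Sweep:** One pass with the scraper, about 0.5 mm above the plate, pushed all three offcuts into the trough. I then set the scraper back standing at its starting place on its pad, touching down with about 5 N.
- **Scan:** I picked up the grey scanner and tilted its head 20° down, so the beam was about 10° off vertical. It was aimed at the middle of the label from 10 cm and held still for about 2.8 s.
- **Return:** The scanner went back on its feet at its starting place on its pad, also touching down with about 5 N.

**Last checks:** The final pictures show the offcuts in the trough, the label clear, and both tools standing on their pads. The other items and the look-alikes appear unmoved.

**What I could not confirm:**
- **Aim:** The beam does not show in the pictures, so its aim is calculated. The rear of the scanner's handle measured about 4 mm from where I expected, so the aim may be a few millimetres off along the beam's direction.
- **Scanner pad:** The views disagreed on its centre by about 5 mm across its width. I put the scanner back where I had picked it up, so this should not matter.

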